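Pop one bar blank out of the feeder and stop it on the runway

ROBOT

A 7-joint arm with a two-finger parallel gripper is mounted at the origin on the work surface. World frame = base frame: x ahead of the robot, y to its left, z up, the work surface at z = 0. Lengths are in m, angles in rad, forces in N, time in s.
With the tool pointing down it reaches from about 0.4 to 0.9 m from the base axis. Payload 5.5 kg.
Tool frame: the origin (TCP) lies on the centre line of the jaws, within the pads' length; the fingertips stand ahead of it and the grasp point (between the pads) lies 11 mm behind it (env.tcp_to_tips is the z of the fingertips in the tool frame, in m); z points along the fingers, y is the line along which they close (so a half turn about z gives the same grasp; the last joint's range is limited). The gripper opens to 85 mm and grips with 20 to 120 N. Pads are 22 mm wide; open, the fingers measure 114 mm over their backs; the gripper's body (76 mm by 85 mm) begins 54 mm behind the grasp point. The pads swing forward as they close: fully open they stand 13 mm farther back than shut.
Start: joints at [1.411, 0.501, -0.427, 1.55, 0.221, 1.138, -0.21], TCP at [0.267, -0.593, 0.239] pointing down, gripper open.
Joint ranges: [-2.88, 2.88], [-0.31, 2.03], [-1.54, 1.56], [0.2, 2.42], [-1.41, 4.55], [0.19, 2.02], [-2.57, 2.57]. Speed limits (rad/s): [2.57, 2.57, 3.14, 3.14, 3.14, 3.14, 3.14].

INTERFACE

Orientations are given as a 3x3 rotation matrix whose columns are the frame's x, y, z axes.
In Python, from bench import env, optics, workorder gives the robot as it stands. The module is installed in compiled form; this text tells all that it offers.
- The arm moves only by the shell command python3 -m pendant 'ROWS' [FORCE]. ROWS is JSON, a list of rows, each an object of numbers: "grip": the closure, from 0 (fully open) to 1 (shut); "tx", "ty", "tz": the shift along the tool's x, y, z in cm; "wx", "wy", "wz": the turn, a rotation vector about the tool's x, y, z in degrees. A call has 1 to 12 rows; each row is the pose to reach, as a shift and turn from the pose commanded when the call began, along the tool's axes at that moment; what a row does not reach only later rows make up. A row lasts 1/8 s, in which the tool goes at most 62.5 mm and 10.7 degrees, less where a joint would pass 70% of its speed; a pose out of reach is approached as far as the arm can. A call with a gripper value outside its range is refused whole. The fingers move at their own pace and stop on an object; FORCE is the grip in N (left out, the last holds). Time passes only in rows, so rows that repeat a pose let the fingers close. It gives the time, the measured TCP pose, the force, the opening and the grip force at its end, in the units of the state.
- env.read_state(): the state, without advancing time (a new reading comes with each control period).
- optics.get_image(name): name is "scene" or "top"; returns a dict with "color" (400x640x3 uint8, red, green, blue), "z_map" (400x640 float32, m along the optical axis (not along the pixel's ray), 0 where there is no reading), "K" (3x3 intrinsics, pixels), "xyz" and "rotation" of the camera in the world. Camera axes: x right, y down, z forward; pixel columns grow to the right and rows downward; lengths in m; the calibration is good to about 2 mm. A picture is of the moment at which its call begins.
- workorder.finish_job(): hands the job in; it is judged then, once.
The state is a dict: "t": time; "joint_pos": joint angles; "joint_velocities": joint speeds; "joint_efforts": joint torques, N m; "position": TCP position; "ee_rot": TCP orientation; "ft_force": force on the tool from outside, world axes, zero at the start; "ft_torque": the same for the moment, N m; "gripper_width": opening from 0.0 (shut) to 1.0 (fully open); "finger_force": force on a finger pad.
Only numpy, scipy, OpenCV 4.12 (cv2) and the standard library are available. Lean on these libraries where they do the work, as an engineer would, in place of code of your own. Each camera call takes 0.05 s, during which the arm holds its last target. There are 200 camera calls.

TASK

Press the feeder's black lever pad fully down with one finger so that the round blank pops out of its saddle, and stop the blank with the other finger on the sloping runway before it rolls off into the catch bin. Let the lever pop it out: do not touch the blank while it is in the saddle, do not lift it, and leave the things standing around where they are. Finish while holding: pad still fully down, the blank at rest against the other finger on the runway.

Things in the scene. Friction and masses are not known exactly. Their poses are not given: they have to be found in the camera images.
- feeder: bar-blank feeder fixed to the table, under 100 mm tall: steel base plate 135 x 275 mm, 12 mm thick, with a sloping aluminium runway falling along its +y axis. Origin on the table under the runway's middle line, z up. The lever is outside the runway on the +x side; a ledge of the base plate on the -x side. Beyond the runway's end is an open catch bin 66 mm long, its top 46 mm above the table.
- saddle (a point): middle of the saddle's seat, at feeder y = -70 mm, 60 mm above the table, where the blank lies at first; a plate behind it, and in front a 2.5 mm lip at y = -60 mm from which the runway starts
- runway_end (a point): middle of the runway floor's lower end, at feeder y = +95 mm, 44 mm above the table. The floor falls evenly from 62.5 mm above the table at the lip to here (51.5 mm at y = +30 mm). It is 52 mm wide (x = -26 to +26 mm) between guide walls 4 mm thick and 10 mm higher than the floor
- lever (a joint): sprung rocker: 0 = at rest, pad up; 0.2 rad = fully down on its stop; springs back when let go. 3 N on the middle of the pad starts it, about 6 N brings it fully down. Pivot along the feeder's x at y = -38 mm, 45 mm above the table. Late in the stroke a tongue lifts the blank over the lip and it rolls down the runway by itself, at up to 0.4 m/s
- pad_top (a point): centre of the black lever pad's top (24 mm along the feeder's x, 55 mm along its y, nearly level); moves with the lever. At rest at feeder x = +43, y = +25 mm, 74 mm above the table; fully down at y = +30 mm, 61 mm above the table, so a finger level with the pressed pad stands about 9 mm over the runway floor beside it
- blank_center (a point): centre of the blank: a loose round steel bar end, 34 mm in diameter and 40 mm long, about 0.28 kg, lying across the runway (its axis along the feeder's x) in the saddle at first. Resting on the runway its centre is 17 mm above the floor.
- blank: the same blank as a body; its origin is on its surface and turns as it rolls: use point blank_center instead
- spare1: spare steel blank standing upright on the feeder's ledge, 34 mm in diameter, 40 mm high, origin at the centre of its underside; leave it alone
- spare2: second spare blank, same size, standing on the ledge; leave it alone
- bottle: white plastic bottle, 64 mm in diameter, 160 mm high, origin under its centre; leave it alone
- jar: amber glass jar, 68 mm in diameter, 90 mm high, origin under its centre; leave it alone
- offcut: square aluminium bar end, 40 x 40 x 70 mm, origin under its centre; leave it alone
- cup: white mug, 80 mm in diameter, 90 mm high, origin under its centre; leave it alone

How it is judged:
By the outcome, as a careful person would: the job done as asked, in the order asked, and still so for the second after the job is handed in, while the arm keeps its last pose, push and grip.
It also fails if it takes over 35 s, if anything falls off the work surface, if the arm or the gripper's body presses on something with over 40 N, if the wrist force passes 120 N, or if a joint passes its speed limit or range.

## Working session

There is one attempt and no reset: what is moved stays moved. The work goes in short steps, Python scripts to look and compute and a shell command to move; the robot and the scene stay as the last step left them, time stands still between calls to the robot, and variables do not carry over. Pictures are saved under pics/ and viewed, at most 10 in all, crops included, and the job is handed in when it is done.

```bash
mkdir -p pics; python3 - <<'E'
from bench import env, optics
import cv2, pickle
s=env.read_state(); print({k:s[k] for k in('t','position','ee_rot','ft_force','gripper_width')}, env.tcp_to_tips)
for n in("scene","top"):
    d=optics.get_image(n); pickle.dump(d,open(n+'.pkl','wb')); cv2.imwrite(f'pics/{n}0.png',d['color'][:,:,::-1]); print(n,d['K'],d['xyz'],d['rotation'])
E
```

```text
{'t': 0.0, 'position': array([ 0.26635511, -0.5921556 ,  0.23824937]), 'ee_rot': array([[ 9.11940109e-01,  4.10322634e-01, -7.57420504e-04],
       [ 4.10323328e-01, -9.11938236e-01,  1.84924357e-03],
       [ 6.80657735e-05, -1.99718668e-03, -9.99998003e-01]]), 'ft_force': array([-0.49327519, -0.00177814, -0.28730388]), 'gripper_width': 1.0042426290116826} 0.008
scene [[368.27250549   0.         317.39335661]
 [  0.         368.27250549 201.67478375]
 [  0.           0.           1.        ]] [ 1.08959529 -0.24151169  0.98948437] [[ 0.39601491  0.76459955 -0.50848768]
 [ 0.91823362 -0.32710477  0.22326999]
 [ 0.00438338 -0.55532873 -0.83161938]]
top [[506.10392195   0.         309.5105731 ]
 [  0.         506.10392195 199.0299    ]
 [  0.           0.           1.        ]] [0.4482579  0.02148284 1.35442233] [[-0.00847577 -0.99898225  0.04430152]
 [-0.99994276  0.00817799 -0.00689846]
 [ 0.00652914 -0.04435745 -0.99899439]]
```

View pics/scene0.png

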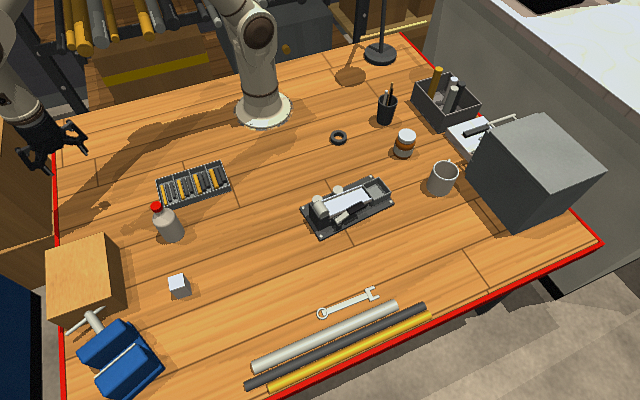

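View pics/top0.png

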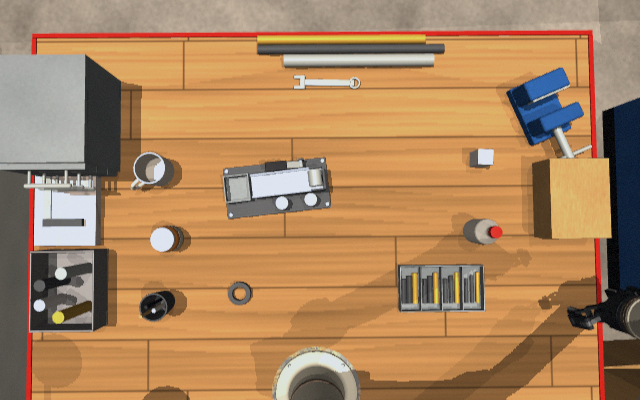

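The scene view shows the feeder around (347,207), with the blank at its left end and the bin at its right. In the top view the feeder is centred at about (275,188), with the blank at (316,178), the lever pad at about (275,166), spares at (282,203) and (310,200), and the mug at (150,170). I'll enlarge the top view.

```bash
cat > h.py <<'E'
import numpy as np
def ray(d,u,v,z):
    K=d['K'];r=d['rotation']@np.array([(u-K[0,2])/K[0,0],(v-K[1,2])/K[1,1],1.]);c=np.array(d['xyz']);return c+r*(z-c[2])/r[2]
def cloud(d):
    K=d['K'];z=d['z_map'];v,u=np.mgrid[:z.shape[0],:z.shape[1]]
    p=np.stack([(u-K[0,2])/K[0,0]*z,(v-K[1,2])/K[1,1]*z,z],-1);return p@d['rotation'].T+np.array(d['xyz'])
E
python3 - <<'E'
import pickle,cv2
d=pickle.load(open('top.pkl','rb'));c=d['color'][145:230,210:340,::-1]
cv2.imwrite('pics/topc.png',cv2.resize(c,None,fx=6,fy=6,interpolation=cv2.INTER_NEAREST))
E
```

```text
(no output)
```

View pics/topc.png

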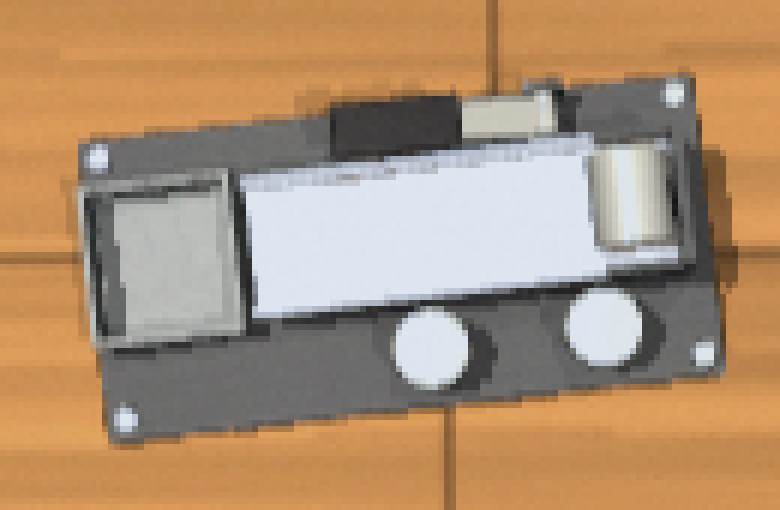

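```bash
cat > fit.py <<'E'
import pickle,numpy as np
from h import *
from scipy.optimize import least_squares
d=pickle.load(open('top.pkl','rb'));s=pickle.load(open('scene.pkl','rb'))
R=lambda x,y,z:ray(d,210+(x+.5)/6-.5,145+(y+.5)/6-.5,z)
sc=[R(*p,.013) for p in((97,158),(675,94),(705,353),(125,420))]
v=(sc[0]-sc[1])+(sc[3]-sc[2]); th=np.arctan2(-v[0],v[1]);print('theta screws',th, np.linalg.norm(sc[0]-sc[1]),np.linalg.norm(sc[1]-sc[2]))
pl=[R(*p,.012) for p in((80,145),(690,75),(722,372),(110,442))]
v=(pl[0]-pl[1])+(pl[3]-pl[2]); print('theta plate',np.arctan2(-v[0],v[1]),np.linalg.norm(pl[0]-pl[1]),np.linalg.norm(pl[1]-pl[2]))
obs=[((242,180,.054),(30,95)),((257,317,.054),(-30,95)),((332,103,.073),(55,52.5)),((333,155,.073),(31,52.5)),((457,95,.075),(55,-2.5)),((460,150,.075),(31,-2.5)),((632,196,.075),(0,-70))]
P=np.array([R(*o)[:2] for o,_ in obs]);F=np.array([f for _,f in obs])/1000
def M(q):
    c,n=np.cos(q[2]),np.sin(q[2]);return F@np.array([[c,n],[-n,c]])+q[:2]
r=least_squares(lambda q:(M(q)-P).ravel(),[.5,0.1,.1],loss='soft_l1',f_scale=.002);q=r.x
print(q,'resid mm\n',((M(q)-P)*1000).round(1))
for D,n in((d,'top'),(s,'scene')):
    C=cloud(D).reshape(-1,3);c,nn=np.cos(q[2]),np.sin(q[2])
    f=(C[:,:2]-q[:2])@np.array([[c,-nn],[nn,c]]);
    def stat(x0,x1,y0,y1,z0=.0,z1=.2):
        m=(f[:,0]>x0)&(f[:,0]<x1)&(f[:,1]>y0)&(f[:,1]<y1)&(C[:,2]>z0)&(C[:,2]<z1);return m.sum(),np.median(C[m,2]).round(4),f[m].mean(0).round(4)
    print(n,'pad',stat(.02,.07,-.02,.07,.069,.09),'floor30',stat(-.02,.02,.02,.04),'floor end',stat(-.02,.02,.08,.09),'blank',stat(-.03,.03,-.1,-.05,.07,.1))
    m=(abs(f[:,0])<.1)&(abs(f[:,1])<.16)&(C[:,2]>.06)&(C[:,2]<.07)
    for a in ((-.09,-.035,-.14,.12,.045,.06),): print('spares',stat(*a))
E
python3 fit.py
```

```text
theta screws 0.10490710413834052 0.2576203016370869 0.11575169595058296
theta plate 0.1063348309007017 0.27227039524522684 0.13271894969301154
[0.55123265 0.0683738  0.10934672] resid mm
 [[ 0.5  0.6]
 [-0.2  0.3]
 [-0.7  1.4]
 [-2.4 -0.9]
 [ 2.6 -0.2]
 [ 2.1 -1.7]
 [-1.3  0.3]]
top pad (np.int64(204), np.float64(0.0751), array([0.0412, 0.0253])) floor30 (np.int64(119), np.float64(0.0527), array([0.0002, 0.0301])) floor end (np.int64(58), np.float64(0.0464), array([-0.0005,  0.0851])) blank (np.int64(311), np.float64(0.0907), array([-0.0001, -0.0729]))
spares (np.int64(266), np.float64(0.0526), array([-0.0525, -0.0132]))
scene pad (np.int64(135), np.float64(0.0741), array([0.0441, 0.0267])) floor30 (np.int64(67), np.float64(0.0513), array([0.0004, 0.0302])) floor end (np.int64(31), np.float64(0.0448), array([0.0003, 0.0854])) blank (np.int64(255), np.float64(0.0883), array([ 0.0056, -0.0748]))
spares (np.int64(136), np.float64(0.0515), array([-0.0529, -0.0087]))
```

```bash
cat > go.py <<'E'
import sys,numpy as np
from bench import env
from scipy.spatial.transform import Rotation as Ro
fx,fy,z=map(float,sys.argv[1:4]); q=(.5512,.0684,.107)
c,n=np.cos(q[2]),np.sin(q[2]);ex=np.array([c,n,0]);ey=np.array([-n,c,0])
s=env.read_state();p=s['position'];A=s['ee_rot']
T=np.array([q[0],q[1],0])+ex*fx/1000+ey*fy/1000+[0,0,z/1000]
B=np.stack([ey,ex,[0,0,-1]],1)
d=p-[q[0],q[1],0]
print('t',s['t'],'now feeder mm',(d@ex*1e3).round(1),(d@ey*1e3).round(1),(p[2]*1e3).round(1),'joints',np.round(s['joint_pos'],2),'width',round(s['gripper_width'],3),'F',np.round(s['ft_force'],1),'ff',s['finger_force'])
print('shift cm',(A.T@(T-p)*100).round(2),'rotvec deg',np.degrees(Ro.from_matrix(A.T@B).as_rotvec()).round(1))
E
python3 go.py 21.5 30 180
```

```text
t 0.1 now feeder mm -353.7 -626.4 238.4 joints [ 1.41  0.5  -0.43  1.55  0.22  1.14 -0.21] width 0.999 F [-1.2  0.2  0.2] ff 0.0
shift cm [ 56.05 -50.73   5.93] rotvec deg [ -0.1  -0.1 -71.9]
```

```bash
python3 -m pendant '[{"grip":0,"tx":4,"ty":-3.6,"wz":-5.1},{"grip":0,"tx":8,"ty":-7.2,"wz":-10.2},{"grip":0,"tx":12,"ty":-10.9,"wz":-15.4},{"grip":0,"tx":16,"ty":-14.5,"wz":-20.5},{"grip":0,"tx":20,"ty":-18.1,"wz":-25.6},{"grip":0,"tx":24,"ty":-21.7,"wz":-30.8},{"grip":0.3,"tx":28,"ty":-25.4,"wz":-36},{"grip":0.4,"tx":32,"ty":-29,"wz":-41},{"grip":0.5,"tx":36,"ty":-32.6,"wz":-46.2},{"grip":0.6,"tx":40,"ty":-36.2,"wz":-51.3},{"grip":0.65,"tx":44,"ty":-39.8,"wz":-56.5},{"grip":0.65,"tx":48,"ty":-43.4,"wz":-61.6}]'; python3 go.py 21.5 30 180
```

```text
t 0.1 now feeder mm -353.7 -626.4 238.4 joints [ 1.41  0.5  -0.43  1.55  0.22  1.14 -0.21] width 0.999 F [-1.2  0.2  0.2] ff 0.0
shift cm [ 56.05 -50.73   5.93] rotvec deg [ -0.1  -0.1 -71.9]invalid input at $[0]: expected keys grip, tx, ty, tz, wx, wy, wz
```

All keys are required in each row.

```bash
python3 -m pendant '[{"grip":0,"tx":4,"ty":-3.6,"tz":0,"wx":0,"wy":0,"wz":-5.1},{"grip":0,"tx":8,"ty":-7.2,"tz":0,"wx":0,"wy":0,"wz":-10.2},{"grip":0,"tx":12,"ty":-10.9,"tz":0,"wx":0,"wy":0,"wz":-15.4},{"grip":0,"tx":16,"ty":-14.5,"tz":0,"wx":0,"wy":0,"wz":-20.5},{"grip":0,"tx":20,"ty":-18.1,"tz":0,"wx":0,"wy":0,"wz":-25.6},{"grip":0,"tx":24,"ty":-21.7,"tz":0,"wx":0,"wy":0,"wz":-30.8},{"grip":0.3,"tx":28,"ty":-25.4,"tz":0,"wx":0,"wy":0,"wz":-36},{"grip":0.4,"tx":32,"ty":-29,"tz":0,"wx":0,"wy":0,"wz":-41},{"grip":0.5,"tx":36,"ty":-32.6,"tz":0,"wx":0,"wy":0,"wz":-46.2},{"grip":0.6,"tx":40,"ty":-36.2,"tz":0,"wx":0,"wy":0,"wz":-51.3},{"grip":0.65,"tx":44,"ty":-39.8,"tz":0,"wx":0,"wy":0,"wz":-56.5},{"grip":0.65,"tx":48,"ty":-43.4,"tz":0,"wx":0,"wy":0,"wz":-61.6}]'; python3 go.py 21.5 30 180
```

```text
t: 1.6
position: [0.5267, 0.0013, 0.2391]
ee_rot: [[0.071, 0.998, -0.0], [0.998, -0.071, -0.0], [-0.0, -0.0, -1.0]]
ft_force: [0.6, -0.2, 0.2]
gripper_width: 0.351
finger_force: 0.0
t 1.6 now feeder mm -31.6 -64.1 239.1 joints [ 0.68  0.38 -0.9   1.85  0.33  1.08 -0.42] width 0.351 F [ 0.6 -0.2  0.2] ff 0.0
shift cm [10.21  3.56  5.91] rotvec deg [ -0.    0.  -10.2]
```

```bash
python3 -m pendant '[{"grip":0.65,"tx":4,"ty":1.4,"tz":2,"wx":0,"wy":0,"wz":-5},{"grip":0.65,"tx":8,"ty":2.8,"tz":4,"wx":0,"wy":0,"wz":-10.2},{"grip":0.65,"tx":10.2,"ty":3.6,"tz":6.5,"wx":0,"wy":0,"wz":-10.2},{"grip":0.65,"tx":10.2,"ty":3.6,"tz":8.5,"wx":0,"wy":0,"wz":-10.2},{"grip":0.65,"tx":10.2,"ty":3.6,"tz":8.5,"wx":0,"wy":0,"wz":-10.2}]'; python3 go.py 21.5 30 120; python3 - <<'E'
from bench import optics
import cv2,pickle
for n,(a,b,c,e) in dict(top=(130,240,210,340),scene=(140,250,280,410)).items():
    d=optics.get_image(n);pickle.dump(d,open(n+'1.pkl','wb'));cv2.imwrite(f'pics/{n}1.png',cv2.resize(d['color'][a:b,c:e,::-1],None,fx=5,fy=5))
E
```

```text
t: 2.22
position: [0.568, 0.0976, 0.1523]
ee_rot: [[-0.104, 0.995, -0.004], [0.995, 0.104, -0.001], [-0.001, -0.004, -1.0]]
ft_force: [-0.2, 0.4, -0.3]
gripper_width: 0.35
finger_force: 0.0
t 2.225 now feeder mm 19.8 27.2 152.3 joints [ 0.42  0.59 -0.85  1.8   0.52  0.99 -0.54] width 0.35 F [-0.2  0.4 -0.3] ff 0.0
shift cm [0.28 0.18 3.23] rotvec deg [-0.3  0.1 -0.1]
```

View pics/scene1.png

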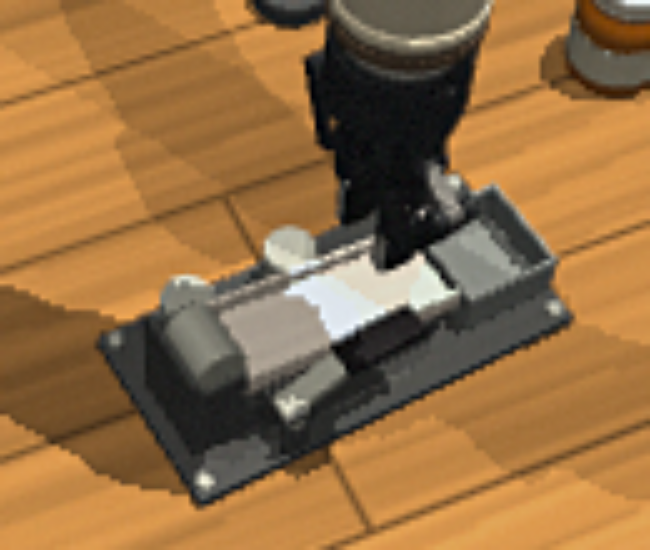

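View pics/top1.png

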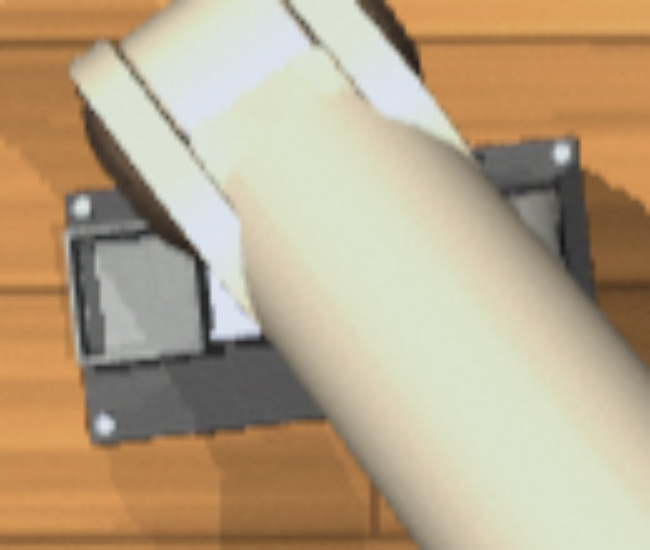

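The fingers hang over the runway. In the scene crop the near fingertip is at about (395,262) and nothing is touching. The top view is blocked by the arm. I'll check the near fingertip's position from depth.

```bash
python3 - <<'E'
import pickle,numpy as np
from h import cloud
d=pickle.load(open('scene1.pkl','rb'));C=cloud(d);q=(.5512,.0684,.107);c,n=np.cos(q[2]),np.sin(q[2])
f=(C[...,:2]-q[:2])@np.array([[c,-n],[n,c]])
for v in range(184,196):
    print(v,[tuple(np.round(1000*np.r_[f[v,u],C[v,u,2]]).astype(int)) for u in range(353,372,2)])
E
```

```text
184 [(np.int64(502), np.int64(-366), np.int64(989)), (np.int64(-64), np.int64(102), np.int64(12)), (np.int64(47), np.int64(17), np.int64(199)), (np.int64(48), np.int64(22), np.int64(197)), (np.int64(52), np.int64(26), np.int64(199)), (np.int64(71), np.int64(16), np.int64(229)), (np.int64(81), np.int64(15), np.int64(241)), (np.int64(87), np.int64(15), np.int64(248)), (np.int64(87), np.int64(22), np.int64(243)), (np.int64(87), np.int64(29), np.int64(238))]
185 [(np.int64(-64), np.int64(93), np.int64(13)), (np.int64(37), np.int64(19), np.int64(182)), (np.int64(47), np.int64(17), np.int64(195)), (np.int64(49), np.int64(23), np.int64(193)), (np.int64(56), np.int64(23), np.int64(202)), (np.int64(72), np.int64(16), np.int64(225)), (np.int64(79), np.int64(17), np.int64(232)), (np.int64(86), np.int64(17), np.int64(242)), (np.int64(89), np.int64(21), np.int64(242)), (np.int64(81), np.int64(35), np.int64(223))]
186 [(np.int64(-59), np.int64(90), np.int64(15)), (np.int64(38), np.int64(18), np.int64(179)), (np.int64(49), np.int64(17), np.int64(193)), (np.int64(51), np.int64(21), np.int64(192)), (
[... 3655 characters left out ...]
64(-4), np.int64(82), np.int64(44)), (np.int64(0), np.int64(86), np.int64(46)), (np.int64(1), np.int64(94), np.int64(42)), (np.int64(0), np.int64(103), np.int64(34)), (np.int64(6), np.int64(106), np.int64(39)), (np.int64(-4), np.int64(124), np.int64(15))]
195 [(np.int64(-9), np.int64(55), np.int64(51)), (np.int64(-8), np.int64(62), np.int64(48)), (np.int64(-5), np.int64(68), np.int64(47)), (np.int64(-3), np.int64(74), np.int64(45)), (np.int64(-1), np.int64(80), np.int64(43)), (np.int64(2), np.int64(86), np.int64(43)), (np.int64(7), np.int64(89), np.int64(47)), (np.int64(10), np.int64(95), np.int64(46)), (np.int64(10), np.int64(103), np.int64(41)), (np.int64(16), np.int64(105), np.int64(47))]
```

```bash
python3 -m pendant '[{"grip":0.65,"tx":0.28,"ty":0.2,"tz":2.5,"wx":-0.3,"wy":0,"wz":0},{"grip":0.65,"tx":0.28,"ty":0.2,"tz":5,"wx":-0.3,"wy":0,"wz":0},{"grip":0.65,"tx":0.28,"ty":0.2,"tz":6,"wx":-0.3,"wy":0,"wz":0},{"grip":0.65,"tx":0.28,"ty":0.2,"tz":6,"wx":-0.3,"wy":0,"wz":0},{"grip":0.65,"tx":0.28,"ty":0.2,"tz":6,"wx":-0.3,"wy":0,"wz":0}]'; python3 go.py 21.5 30 70
```

```text
t: 2.95
position: [0.5723, 0.1021, 0.0956]
ee_rot: [[-0.105, 0.994, 0.007], [0.995, 0.105, 0.001], [0.0, 0.007, -1.0]]
ft_force: [-0.1, 0.2, 0.4]
gripper_width: 0.349
finger_force: 0.0
t 2.95 now feeder mm 24.6 31.3 95.6 joints [ 0.37  0.66 -0.79  1.83  0.6   0.89 -0.6 ] width 0.349 F [-0.1  0.2  0.4] ff 0.0
shift cm [-0.13 -0.32  2.55] rotvec deg [ 0.4 -0.  -0.1]
```

```bash
python3 -m pendant '[{"grip":0.65,"tx":-0.1,"ty":-0.25,"tz":0.5,"wx":0.4,"wy":0,"wz":0},{"grip":0.65,"tx":-0.1,"ty":-0.25,"tz":1.0,"wx":0.4,"wy":0,"wz":0},{"grip":0.65,"tx":-0.1,"ty":-0.25,"tz":1.4,"wx":0.4,"wy":0,"wz":0},{"grip":0.65,"tx":-0.1,"ty":-0.25,"tz":1.4,"wx":0.4,"wy":0,"wz":0}]'; python3 go.py 21.5 30 70
```

```text
t: 3.45
position: [0.5691, 0.1015, 0.0803]
ee_rot: [[-0.106, 0.994, -0.002], [0.994, 0.106, 0.0], [0.001, -0.002, -1.0]]
ft_force: [-1.4, 1.4, 3.5]
gripper_width: 0.351
finger_force: 1.7
t 3.45 now feeder mm 21.4 31.0 80.3 joints [ 0.36  0.68 -0.78  1.84  0.61  0.88 -0.61] width 0.351 F [-1.4  1.4  3.5] ff 1.6725256573408842
shift cm [-0.1   0.02  1.03] rotvec deg [-0.1 -0.  -0.1]
```

```bash
python3 -m pendant '[{"grip":0.65,"tx":-0.05,"ty":0.05,"tz":0.4,"wx":0,"wy":0,"wz":0},{"grip":0.65,"tx":-0.05,"ty":0.05,"tz":0.8,"wx":0,"wy":0,"wz":0},{"grip":0.65,"tx":-0.05,"ty":0.05,"tz":1.1,"wx":0,"wy":0,"wz":0},{"grip":0.65,"tx":-0.05,"ty":0.05,"tz":1.3,"wx":0,"wy":0,"wz":0},{"grip":0.65,"tx":-0.05,"ty":0.05,"tz":1.4,"wx":0,"wy":0,"wz":0},{"grip":0.65,"tx":-0.05,"ty":0.05,"tz":1.4,"wx":0,"wy":0,"wz":0}]'; python3 go.py 21.5 30 70
```

```text
t: 4.2
position: [0.5698, 0.1039, 0.0685]
ee_rot: [[-0.108, 0.994, 0.0], [0.994, 0.108, 0.003], [0.003, 0.0, -1.0]]
ft_force: [-7.3, 4.7, 18.2]
gripper_width: 0.349
finger_force: 8.9
t 4.2 now feeder mm 22.3 33.3 68.5 joints [ 0.35  0.7  -0.77  1.84  0.63  0.86 -0.62] width 0.349 F [-7.3  4.7 18.2] ff 8.927045948803425
shift cm [-0.33 -0.08 -0.15] rotvec deg [ 0.  -0.2  0. ]
```

```bash
python3 -m pendant '[{"grip":0.65,"tx":0,"ty":0,"tz":0,"wx":0,"wy":0,"wz":0},{"grip":0.65,"tx":0,"ty":0,"tz":0,"wx":0,"wy":0,"wz":0},{"grip":0.65,"tx":0,"ty":0,"tz":0,"wx":0,"wy":0,"wz":0},{"grip":0.65,"tx":0,"ty":0,"tz":0,"wx":0,"wy":0,"wz":0}]'; python3 - <<'E'
from bench import optics
import cv2,pickle
for n,(a,b,c,e) in dict(scene=(140,250,280,410)).items():
    d=optics.get_image(n);pickle.dump(d,open(n+'2.pkl','wb'));cv2.imwrite(f'pics/{n}2.png',cv2.resize(d['color'][a:b,c:e,::-1],None,fx=5,fy=5))
E
```

```text
t: 4.7
position: [0.5698, 0.1039, 0.0685]
ee_rot: [[-0.108, 0.994, 0.0], [0.994, 0.108, 0.003], [0.003, 0.001, -1.0]]
ft_force: [-5.8, 4.4, 17.2]
gripper_width: 0.353
finger_force: 8.9
```

View pics/scene2.png

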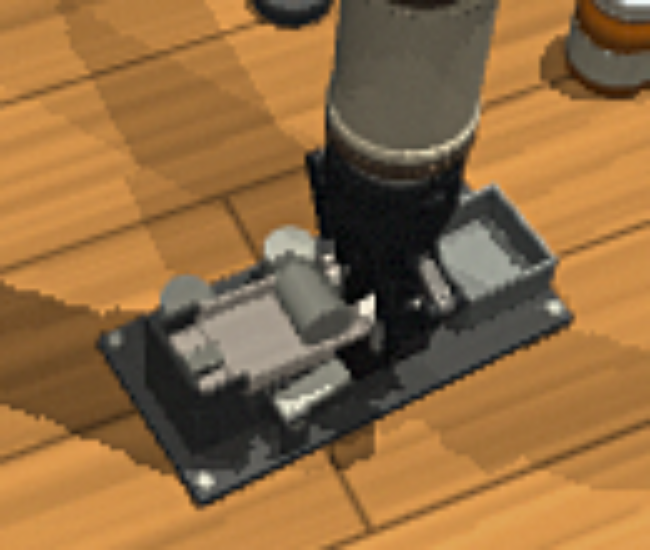

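The blank has left the saddle and lies across the runway at crop (315,300), against the inner finger. I'll check that it is still, and that the pad is on its stop.

```bash
python3 -m pendant '[{"grip":0.65,"tx":0,"ty":0,"tz":0.1,"wx":0,"wy":0,"wz":0},{"grip":0.65,"tx":0,"ty":0,"tz":0.2,"wx":0,"wy":0,"wz":0},{"grip":0.65,"tx":0,"ty":0,"tz":0.2,"wx":0,"wy":0,"wz":0},{"grip":0.65,"tx":0,"ty":0,"tz":0.2,"wx":0,"wy":0,"wz":0}]'; python3 - <<'E'
from bench import optics
import pickle,numpy as np
from h import cloud
q=(.5512,.0684,.107);c,n=np.cos(q[2]),np.sin(q[2])
D=[pickle.load(open('scene2.pkl','rb')),optics.get_image('scene')]
for d in D:
    C=cloud(d).reshape(-1,3);f=(C[:,:2]-q[:2])@np.array([[c,-n],[n,c]])
    m=(abs(f[:,0])<.03)&(f[:,1]>-.05)&(f[:,1]<.018)&(C[:,2]>.072)&(C[:,2]<.1)
    print('blank top',m.sum(),f[m].mean(0),f[m].min(0),f[m].max(0),np.percentile(C[m,2],97))
    for y in(-.025,-.015,-.005,.005,.012,.02,.05,.055): 
        k=(f[:,0]>.034)&(f[:,0]<.053)&(abs(f[:,1]-y)<.005)&(C[:,2]>.03)&(C[:,2]<.09); print('lever z at',y,k.sum(),np.median(C[k,2]) if k.any() else None)
E
```

```text
t: 5.25
position: [0.57, 0.104, 0.0681]
ee_rot: [[-0.108, 0.994, 0.001], [0.994, 0.108, 0.002], [0.002, 0.001, -1.0]]
ft_force: [-10.7, 1.9, 30.7]
gripper_width: 0.349
finger_force: 15.5
blank top 144 [0.00455295 0.00146686] [-0.01982992 -0.04746959] [0.02818649 0.01723068] 0.090611035722398
lever z at -0.025 19 0.05146746519834733
lever z at -0.015 22 0.05226701097688352
lever z at -0.005 18 0.0559647750949559
lever z at 0.005 25 0.060032357630670385
lever z at 0.012 17 0.0631330431281868
lever z at 0.02 23 0.06211022214126849
lever z at 0.05 7 0.059409664781630234
lever z at 0.055 6 0.05841964485963447
blank top 137 [0.0036075  0.00155319] [-0.02914893 -0.04842742] [0.02252099 0.01790242] 0.08971894577001381
lever z at -0.025 18 0.050601658782611136
lever z at -0.015 22 0.053397300432928785
lever z at -0.005 19 0.056447550636043786
lever z at 0.005 22 0.05828643327095662
lever z at 0.012 17 0.06282107750383426
lever z at 0.02 22 0.06268383580468168
lever z at 0.05 9 0.059767105435036494
lever z at 0.055 8 0.05757488991795412
```

The pad is on its stop: 13 N more moved it only 0.4 mm, and its top is at about 61 mm. The blank is at rest at y ≈ 2 mm. I'll ease off slightly and hand in.

```bash
python3 -m pendant '[{"grip":0.65,"tx":0,"ty":0,"tz":-0.1,"wx":0,"wy":0,"wz":0},{"grip":0.65,"tx":0,"ty":0,"tz":-0.1,"wx":0,"wy":0,"wz":0},{"grip":0.65,"tx":0,"ty":0,"tz":-0.1,"wx":0,"wy":0,"wz":0},{"grip":0.65,"tx":0,"ty":0,"tz":-0.1,"wx":0,"wy":0,"wz":0}]' && python3 -c "
from bench import workorder
print(workorder.finish_job())"
```

```text
t: 5.8
position: [0.5699, 0.1039, 0.0683]
ee_rot: [[-0.108, 0.994, 0.001], [0.994, 0.108, 0.002], [0.002, 0.001, -1.0]]
ft_force: [-7.7, 2.7, 23.6]
gripper_width: 0.35
finger_force: 12.1
the job is handed in; nothing more can be done
None
```

The job is handed in at about 5.8 s: one finger holds the pad down on its stop with about 24 N, and the blank popped out and rests against the other finger on the runway, at about feeder y = +2 mm; the hand-in call gave no verdict.

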